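# Pick the solid support foot by weight

### The job

Two furniture feet that look alike stand on the white panel, one solid and one hollow; the middle of the upturned cabinet base needs the solid, heavier one. Lift the foot on the robot's left a hand's breadth straight up off the panel, feel its weight and set it back upright on its spot without dropping it, then do the same lift with the right one, and at last hold the heavier foot upright and still, centred a few centimetres above the round steel plate in the middle of the cabinet base, not touching it, with the lighter one standing back on its own spot. The program finishes while holding the foot there; leave everything else where it lies.

Things in the scene. Friction and masses are not known exactly. Their poses are not given: they have to be found in the camera images.
- foot_a_mid (a point): one of two steel furniture feet that look alike, one solid (0.36-0.57 kg), one hollow (0.14-0.28 kg), standing on the panel; either may be the solid one and stand in either half. Flange at the bottom diameter 60, 6 thick; straight round stem diameter 36, from 6 to 66 above the underside; black rubber glide on top diameter 40, up to 76. This point: on the axis, half-way up (38 above the underside); z up
- foot_b_mid (a point): one of two steel furniture feet that look alike, one solid (0.36-0.57 kg), one hollow (0.14-0.28 kg), standing on the panel; either may be the solid one and stand in either half. Flange at the bottom diameter 60, 6 thick; straight round stem diameter 36, from 6 to 66 above the underside; black rubber glide on top diameter 40, up to 76. This point: on the axis, half-way up (38 above the underside); z up
- panel: white board fixed on the bench, 300 (its x) x 360 (its y) x 18 thick, carrying both feet; origin at the centre of its underside; its x points away from the robot, y to the robot's left, turned at most 0.25 rad; one foot stands in its +y (left) half, one in its -y (right) half, 65 to 110 from its middle line
- plinth: upturned small cabinet base, a white box fixed on the bench, 260 (its x) x 300 (its y) x 110 high, green-grey board edges, four black plastic corner feet (diameter 36, 25 high) on its top at x +-100, y +-120, and a round steel plate in the middle of its top; origin at the centre of its underside
- plate_top (a point): centre of the upper face of the round steel plate (diameter 68, 4 thick) in the middle of the upturned cabinet base; 114 above the bench; z up
- sanding_block: cork sanding block 45 x 100 x 24, lying on the panel behind the feet (farther from the robot); origin at the centre of its underside; leave alone
- tape_roll: roll of paper tape, outer diameter 56, height 19, lying on the panel in front of the feet (nearer the robot); origin at the centre of its underside; leave alone
- screwdriver: screwdriver lying beyond the panel and the cabinet base; origin under its middle; leave alone
- hammer: hammer lying at the left of the bench; origin under its middle; leave alone
- scraper: flat scraper lying at the right of the bench; origin under its middle; leave alone
Not all that is in view belongs to the job. What is shaped like the part that bears foot_b_mid but blue or orange is not meant.

How it is judged (in metres and radians):
On the way, in this order (a step that is already met when the one before it is completed fails the run):
1. the left foot is lifted at least 3 cm clear of the panel, over the panel's left half, while the right one stands on its spot (((height (world z) of foot_a_mid above 0.085 m and y of foot_a_mid in the frame of panel above 0.015 m and contact force between the fingers and foot_a above 0.5 N and z of foot_b_mid in the frame of panel below 0.062 m and angle between foot_b_mid's own z axis and vertical below 0.1 rad and distance of foot_b_mid from where it was at the start of the episode below 0.04 m) or (height (world z) of foot_b_mid above 0.085 m and y of foot_b_mid in the frame of panel above 0.015 m and contact force between the fingers and foot_b above 0.5 N and z of foot_a_mid in the frame of panel below 0.062 m and angle between foot_a_mid's own z axis and vertical below 0.1 rad and distance of foot_a_mid from where it was at the start of the episode below 0.04 m))), for 0.3 s.
2. the left foot stands upright, back on its spot, let go, and so does the right one (z of each of foot_a_mid, foot_b_mid in the frame of panel below 0.062 m and angle between each of foot_a_mid, foot_b_mid's own z axis and vertical below 0.1 rad and distance of each of foot_a_mid, foot_b_mid from where it was at the start of the episode below 0.04 m and contact force between the fingers and foot_a below 0.1 N and contact force between the fingers and foot_b below 0.1 N), for 0.1 s.
3. the right foot is lifted at least 3 cm clear of the panel, over the panel's right half, while the left one stands back on its spot (((height (world z) of foot_a_mid above 0.085 m and y of foot_a_mid in the frame of panel below -0.015 m and contact force between the fingers and foot_a above 0.5 N and z of foot_b_mid in the frame of panel below 0.062 m and angle between foot_b_mid's own z axis and vertical below 0.1 rad and distance of foot_b_mid from where it was at the start of the episode below 0.04 m) or (height (world z) of foot_b_mid above 0.085 m and y of foot_b_mid in the frame of panel below -0.015 m and contact force between the fingers and foot_b above 0.5 N and z of foot_a_mid in the frame of panel below 0.062 m and angle between foot_a_mid's own z axis and vertical below 0.1 rad and distance of foot_a_mid from where it was at the start of the episode below 0.04 m))), for 0.3 s.
At the end, for the whole second after the job is handed in: The heavier foot is held still in the fingers, upright within 0.2 rad, within 30 mm of the plate's centre, its underside 7 to 110 mm above the plate, not touching the base; the lighter foot (weight under 3.15 N) stands released and upright on the panel within 40 mm of its start (((horizontal distance between foot_a_mid and plate_top below 0.03 m and z of foot_a_mid in the frame of plate_top between 0.045 and 0.148 m and angle between foot_a_mid's own z axis and vertical below 0.2 rad and contact force between the fingers and foot_a above 0.5 N and contact force between foot_a and plinth below 0.1 N and linear speed of each of foot_a, foot_b below 0.03 m/s and z of foot_b_mid in the frame of panel below 0.062 m and angle between foot_b_mid's own z axis and vertical below 0.1 rad and distance of foot_b_mid from where it was at the start of the episode below 0.04 m and contact force between the fingers and foot_b below 0.1 N and contact force between foot_b and panel below 3.15 N) or (horizontal distance between foot_b_mid and plate_top below 0.03 m and z of foot_b_mid in the frame of plate_top between 0.045 and 0.148 m and angle between foot_b_mid's own z axis and vertical below 0.2 rad and contact force between the fingers and foot_b above 0.5 N and contact force between foot_b and plinth below 0.1 N and linear speed of each of foot_b, foot_a below 0.03 m/s and z of foot_a_mid in the frame of panel below 0.062 m and angle between foot_a_mid's own z axis and vertical below 0.1 rad and distance of foot_a_mid from where it was at the start of the episode below 0.04 m and contact force between the fingers and foot_a below 0.1 N and contact force between foot_a and panel below 3.15 N))); the arm keeps its last pose, push and grip.
It fails at once if a bystander (block, tape roll, screwdriver, hammer, scraper) is moved by more than 40 mm (distance of any of sanding_block, tape_roll, screwdriver, hammer, scraper from where it was at the start of the episode above 0.04 m).
It fails at once if a foot is let go in the air, more than 2 cm above the panel ((height (world z) of foot_a_mid above 0.078 m and contact force between the fingers and foot_a below 0.02 N) or (height (world z) of foot_b_mid above 0.078 m and contact force between the fingers and foot_b below 0.02 N)).
It fails at once if a foot is tipped over (angle between any of foot_a_mid, foot_b_mid's own z axis and vertical above 0.7 rad).
It also fails if it takes over 70 s, if anything falls off the work surface, if the arm or the gripper's body presses on something with over 40 N, if the wrist force passes 120 N, or if a joint passes its speed limit or range.

### The arm

A 6-joint arm with a two-finger parallel gripper is mounted at the origin on the work surface. World frame = base frame: x ahead of the robot, y to its left, z up, the work surface at z = 0. Lengths are in mm, angles in rad, forces in N, time in s.
With the tool pointing down it reaches from about 275 to 850 mm from the base axis. Payload 19 kg.
Tool frame: the origin (TCP) lies at the very end of the fingers, on their centre line; the grasp point (between the pads) lies 19 mm behind it; y points along the fingers, x is the direction in which the jaws open and shut, and the axes are right-handed (so a half turn about y gives the same grasp; the last joint's range is limited). The gripper opens to 85 mm and grips with 20 to 120 N. Pads are 22 mm wide; open, the fingers measure 114 mm over their backs; the gripper's body (76 mm by 85 mm) begins 54 mm behind the grasp point. The pads swing forward as they close: fully open they stand 13 mm farther back than shut.
Start: joints at [1.153, 0.15, 1.437, -0, 1.554, -0.134], TCP at [161.008, 551.966, 231.267] pointing down, gripper open.
Joint ranges: [-2.8, 2.8], [-0.68, 2.1], [0.12, 2.68], [-1.39, 4.53], [0.16, 2.79], [-2.81, 2.81]. Speed limits (rad/s): [1.89, 1.89, 2.22, 3.01, 3.01, 3.01].

### API

Orientations are given as a unit quaternion [x, y, z, w].
In Python, from plant import ctrl gives the robot as it stands.
- The arm moves only by the tool move_arm, never from a script. Its argument "plan" is a list of rows, each a list of 5 numbers: the shift along the tool's x, y, z in units of 25 mm (1.0 is 25 mm), then the turn about the tool's y in units of 6 degrees (1.0 is 6 degrees), then the opening in per cent of the stroke, from 0 (shut) to 100 (fully open). In form: [[dx, dy, dz, roll, hand], ...]. A call has 1 to 5 rows; each row shifts and turns the pose as measured when the row begins, along the tool's axes as they then stand; what a row does not reach is not made up. A row lasts 1/8 s, in which the tool goes at most 62.5 mm and 10.7 degrees, less where a joint would pass 70% of its speed; a pose out of reach is approached as far as the arm can. A call is refused whole if a number of a shift passes 1 or a number of a turn 1, either way. A call with a gripper value outside its range is refused whole. The fingers move at their own pace and stop on an object; "force" is the grip in N (left out, the last holds). Time passes only in rows, so rows that do not move let the fingers close. It gives the time, the measured TCP pose, the force and the opening at its end, in the units of the state.
- ctrl.get_obs(): the state, without advancing time (a new reading comes with each control period).
- ctrl.snapshot(name): name is "side" or "top"; returns the picture (384x512x3 uint8, red, green, blue); there is no depth.
- ctrl.camera_params(name): a dict with "camera_matrix" (3x3 intrinsics, pixels), "rvec" (rotation vector, rad) and "tvec" (3), from world to camera coordinates, as OpenCV has them. Camera axes: x right, y down, z forward; pixel columns grow to the right and rows downward; lengths in mm; the calibration is good to about 2 mm. A picture is of the moment at which its call begins. camera_params takes no time and is no camera call.
- ctrl.finish_job(): hands the job in, once; it reports no verdict.
Trained networks look in the newest picture that a camera, given by its name, has taken for a name from the list of things; names that differ only in an ending like _2 or _b are one class to them, and where a whole thing is asked for, a point or a joint stands for the part that bears it (a point fixed in the world has none). Each returns a list of dicts, best first, with "conf" (0 to 1); they miss things now and then, are a little off and sometimes report something else, mostly with a low value. They report only what shows in the picture. A call takes as long as a camera call. They do not tell look-alikes from the thing itself.
- ctrl.recognise(camera, query): "bbox" ([left, top, width, height] in pixels, round what is visible of it).
The state is a dict: "t": time; "joints": joint angles; "dq": joint speeds; "joint_efforts": joint torques, N m; "ee_pos": TCP position; "tool_rot": TCP orientation; "ft_force": force on the tool from outside, world axes, zero at the start; "torque": the same for the moment, N m; "opening": finger opening in mm.
Only numpy, scipy, OpenCV 4.12 (cv2) and the standard library are available. Lean on these libraries where they do the work, as an engineer would, in place of code of your own. Each camera call takes 0.05 s, during which the arm holds its last target.

## Working session

There is one attempt and no reset: what is moved stays moved. The work goes in short steps, Python scripts to look and compute and a tool call to move; the robot and the scene stay as the last step left them, time stands still between calls to the robot, and variables do not carry over. Pictures are saved under pics/ and viewed, and the job is handed in when it is done.

Besides the shell and the picture viewer there is one more tool, called as name([rows], argument=value, ...), one row to a line, values as JSON. move_arm: Moves the arm, as the interface text tells. Its arguments: {"type":"object","properties":{"plan":{"type":"array"},"force":{"type":"number"}},"required":["plan"]}

```bash
mkdir -p pics; ls; python3 - <<'E'
from plant import ctrl
import cv2
o=ctrl.get_obs()
for k,v in o.items(): print(k,v)
for n in("side","top"):
    im=ctrl.snapshot(n); cv2.imwrite(f"pics/{n}0.png",im[:,:,::-1])
    for q in("foot_a_mid","plinth","plate_top","tape_roll","sanding_block","panel"):
        try: print(n,q,[(r['bbox'],round(r['conf'],2)) for r in ctrl.recognise(n,q)])
        except Exception as e: print(n,q,e)
    print({k:__import__('numpy').round(v,3).tolist() for k,v in ctrl.camera_params(n).items()})
E
```

```text
pics
t 0.0
joints [ 1.15305147e+00  1.51007890e-01  1.43801433e+00  1.22897034e-05
  1.55379778e+00 -1.33966455e-01]
dq [-0.00085087 -0.00048097  0.00015168  0.00066048  0.00073159  0.00010582]
joint_efforts [ 9.78923781e-04 -7.13063979e+01 -5.70862377e+01 -2.62402709e-04
  9.01588064e-03 -2.84135083e-06]
ee_pos [160.89031215 551.78346848 230.67130362]
tool_rot [ 0.5658899   0.42388744 -0.4246493  -0.56547416]
ft_force [-0.61957737  0.71588426 -0.05041379]
torque [-1.15285629e-05  2.11801400e-03  2.53825409e-02]
opening 85.38864388390937
side foot_a_mid [([227.2, 193.2, 16.3, 27.8], 0.5)]
side plinth [([229.5, 128.3, 34.3, 56.9], 0.61)]
side plate_top [([231.7, 126.6, 33.7, 60.5], 0.78)]
side tape_roll [([242.6, 229.1, 18.2, 17.7], 0.54)]
side sanding_block [([176.8, 215.1, 21.0, 22.1], 0.6)]
side panel [([170.3, 195.3, 96.7, 71.5], 0.61)]
{'camera_matrix': [[490.232, 0.0, 257.146], [0.0, 490.232, 184.268], [0.0, 0.0, 1.0]], 'rvec': [0.537, -2.545, 1.413], 'tvec': [419.671, 192.218, 1781.881]}
top foot_a_mid [([212.3, 174.9, 16.1, 17.2], 0.8)]
top plinth [([285.2, 135.8, 105.1, 88.3], 0.67), ([164.0, 192.6, 20.0, 14.2], 0.44)]
top plate_top [([287.1, 133.2, 102.9, 86.0], 0.91)]
top tape_roll [([181.0, 208.8, 13.9, 17.7], 0.46)]
top sanding_block [([170.3, 144.4, 27.1, 13.0], 0.69)]
top panel [([140.4, 131.7, 116.9, 102.8], 0.7)]
{'camera_matrix': [[347.115, 0.0, 251.55], [0.0, 347.115, 189.892], [0.0, 0.0, 1.0]], 'rvec': [2.171, -2.172, 0.116], 'tvec': [-6.615, 487.194, 1199.465]}
```

```bash
python3 - <<'E'
import cv2
a=cv2.imread("pics/top0.png")[110:260,120:420]; cv2.imwrite("pics/top0c.png",cv2.resize(a,None,fx=2.6,fy=2.6,interpolation=2))
a=cv2.imread("pics/side0.png"); cv2.imwrite("pics/side0b.png",cv2.resize(a,None,fx=1.5,fy=1.5))
a=a[100:290,150:350]; cv2.imwrite("pics/side0c.png",cv2.resize(a,None,fx=3,fy=3,interpolation=2))
E
```

```text
(no output)
```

View pics/top0.png

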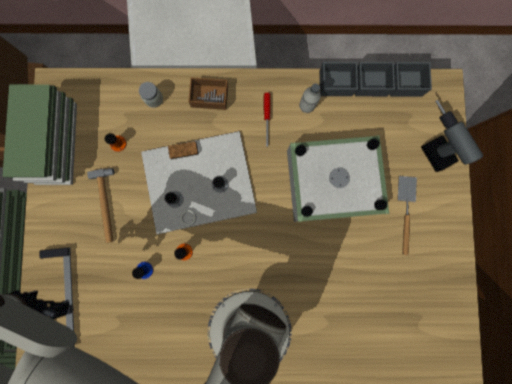

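View pics/top0c.png

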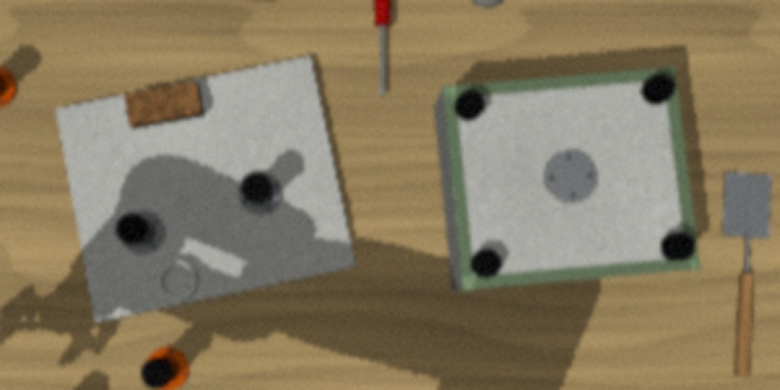

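View pics/side0b.png

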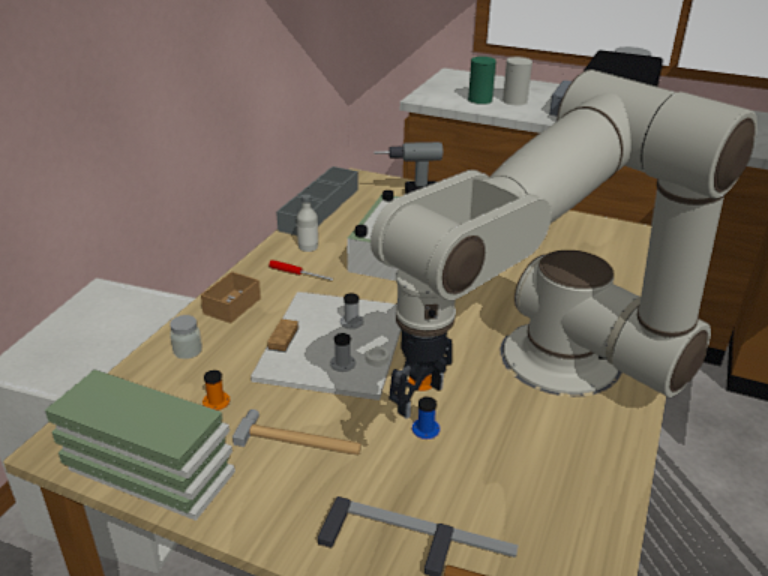

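View pics/side0c.png

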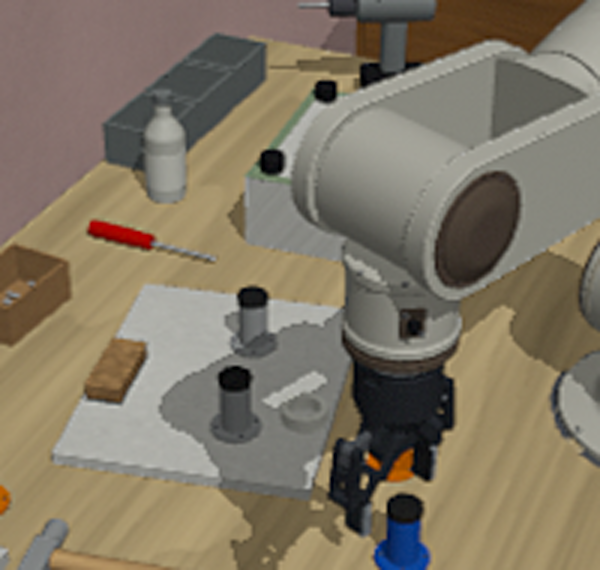

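Top view: the two steel feet on the panel are at (171,198) left and (219,182) right. They could be confused with the orange feet at (117,142) and (183,252), the blue one at (143,270), and the plinth's corner feet at (302,150), (373,144), (307,211), (381,205). In the side view the steel feet are at (228,226) and (234,199). I choose the two grey ones on the white panel, and the close crops confirm them.

```bash
cat > h.py <<'E'
import numpy as np,cv2
from plant import ctrl
def P(n):
    c=ctrl.camera_params(n);K=np.array(c['camera_matrix'],float);r=np.array(c['rvec'],float);t=np.array(c['tvec'],float);R=cv2.Rodrigues(r)[0];return K,r,t,R
def tri(pt,ps):
    A=[]
    M=[]
    for n in("top","side"):
        K,r,t,R=P(n);M.append(K@np.c_[R,t])
    X=cv2.triangulatePoints(M[0],M[1],np.array(pt,float).reshape(2,1),np.array(ps,float).reshape(2,1));return (X[:3]/X[3]).ravel()
def proj(X,n):
    K,r,t,R=P(n);return cv2.projectPoints(np.array(X,float).reshape(-1,3),r,t,K,None)[0].reshape(-1,2)
def plane(p,z,n="top"):
    K,r,t,R=P(n);d=R.T@np.linalg.inv(K)@np.array([p[0],p[1],1.]);c=-R.T@t;return c+d*(z-c[2])/d[2]
def dark(im,box,th=45):
    x,y,w,h=box;g=im[y:y+h,x:x+w].max(2);m=(g<th).astype(np.uint8)
    n,l,s,c=cv2.connectedComponentsWithStats(m);i=1+np.argmax(s[1:,4]);return c[i]+[x,y],s[i]
E
python3 - <<'E'
from h import *
t=cv2.imread("pics/top0.png");s=cv2.imread("pics/side0.png")
for n,bt,bs in(("L",(160,186,26,24),(216,216,26,22)),("R",(208,170,26,24),(222,190,26,18))):
    a,sa=dark(t,bt);b,sb=dark(s,bs);X=tri(a,b);print(n,a,sa,b,sb,X.round(1),(proj(X,"top")-a).round(2),(proj(X,"side")-b).round(2))
    print(plane(a,90),plane(b,89,"side"))
# plate
g=t[160:200,320:360].astype(int)
m=(np.abs(g.mean(2))<150).astype(np.uint8)
n,l,st,c=cv2.connectedComponentsWithStats(m);i=1+np.argmax(st[1:,4]);p=c[i]+[320,160];print(p,st[i],plane(p,114))
# corner feet
for b in((292,140,20,20),(363,134,20,20),(298,200,20,20),(371,195,20,20)):
    c,q=dark(t,b);print(c,q,plane(c,132).round(1))
K,r,tt,R=P("top");print("cam",-R.T@tt)
K,r,tt,R=P("side");print("cam",-R.T@tt)
# panel corners
for p in((142.3,151.3),(241,132),(255.5,212.5),(157,231)): print(plane(p,18).round(1))
E
```

```text
L [171.43307087 197.99212598] [  5   6  14  12 127] [227.82894737 226.07894737] [ 7  6 11  9 76] [454.9 261.1  86.5] [[-0.12 -0.33]] [[0.17 0.03]]
[453.57175178 259.91016897  90.        ] [454.06391673 264.12675294  89.        ]
R [218.5754717  182.14150943] [  5   7  12  11 106] [233.59259259 198.87037037] [ 7  6 10  7 54] [508.1 104.2  88.3] [[-0.14 -0.39]] [[0.18 0.03]]
[506.63862178 103.60791235  90.        ] [508.41640566 105.23565333  89.        ]
[339.06284153 177.33333333] [  9   7  21  22 366] [ 519.39540892 -294.11109805  114.        ]
[300.22352941 149.64705882] [ 3  5 11 10 85] [ 607.9 -165.2  132. ]
[373.0106383  143.40425532] [ 5  4 11 11 94] [ 628.7 -403.5  132. ]
[306.46835443 210.84810127] [ 4  6 10 10 79] [ 408.7 -182.1  132. ]
[380.56565657 204.38383838] [ 4  5 12 10 99] [ 429.3 -420.5  132. ]
cam [ 3.62478105e+02 -6.89438831e-01  1.24287109e+03]
cam [-153.78792393 1465.7130113  1102.81747229]
[627.1 384.2  18. ]
[697.9  30.8  18. ]
[407.8 -20.9  18. ]
[343.4 324.   18. ]
```

```bash
cat >> h.py <<'E'
from scipy.spatial.transform import Rotation as Ro
def to(X):
    o=ctrl.get_obs();R=Ro.from_quat(o['tool_rot']).as_matrix();d=R.T@(np.array(X,float)-o['ee_pos'])
    print("t",round(o['t'],2),"tcp",np.round(o['ee_pos'],1),"F",np.round(o['ft_force'],2),"open",round(o['opening'],1),"units",np.round(d/25,2));return o
E
python3 - <<'E'
from h import *
o=to([454.3,261,231]);to([507.3,104,150]);to([519,-293.5,250])
print(Ro.from_quat(o['tool_rot']).as_matrix().round(3))
print("tape",plane((189,216.5),27),"block",plane((183.5,149),40))
t=cv2.imread("pics/side0.png")
E
```

```text
t 0.7 tcp [161.  552.  231.3] F [ 0.35  0.19 -0.27] open 85.2 units [-7.890e+00  1.000e-02 -1.452e+01]
t 0.7 tcp [161.  552.  231.3] F [ 0.35  0.19 -0.27] open 85.2 units [-13.32   3.25 -18.31]
t 0.7 tcp [161.  552.  231.3] F [ 0.35  0.19 -0.27] open 85.2 units [-28.46  -0.75 -23.22]
[[ 0.28 -0.   -0.96]
 [ 0.96 -0.    0.28]
 [-0.   -1.    0.  ]]
tape [393.7242678  211.44955164  27.        ] block [630.5601983  232.64116785  40.        ]
```

move_arm([
  [0,0,-1,-1,100],
  [0,0,-1,-1,100],
  [0,0,-1,-1,100],
  [0,0,-1,-1,100],
  [0,0,-1,-0.5,100],
], force=50)

```text
t: 1.32
ee_pos: [286.3, 543.4, 231.8]
tool_rot: [0.446, 0.549, -0.548, -0.446]
ft_force: [0.1, -0.2, -0.6]
opening: 85.3
```

```bash
python3 -c "
from h import *
o=to([454.3,261,231]);print(Ro.from_quat(o['tool_rot']).as_matrix().round(3),o['joints'].round(2) if hasattr(o['joints'],'round') else o['joints'])"
```

```text
t 1.32 tcp [286.3 543.4 231.8] F [ 0.15 -0.16 -0.63] open 85.3 units [-12.43   0.03  -4.28]
[[-0.204  0.    -0.979]
 [ 0.979  0.001 -0.204]
 [ 0.001 -1.    -0.   ]] [ 0.96  0.23  1.34  0.    1.57 -0.82]
```

move_arm([
  [-1,0,-0.5,0,100],
  [-1,0,-0.5,0,100],
  [-1,0,-0.5,0,100],
  [-1,0,-0.5,0,100],
  [-1,0,-0.5,0,100],
])

```text
t: 1.95
ee_pos: [376.2, 431.4, 230.8]
tool_rot: [-0.446, -0.549, 0.549, 0.446]
ft_force: [0.4, 0.4, 0.3]
opening: 85.7
```

move_arm([
  [-1,0,-0.3,0,100],
  [-1,0,-0.3,0,100],
  [-1,0,-0.3,0,100],
  [-1,0,-0.3,0,100],
  [-1,0,-0.3,0,100],
])

```text
t: 2.58
ee_pos: [440.7, 312.7, 230.9]
tool_rot: [0.446, 0.549, -0.549, -0.446]
ft_force: [0.5, 0.1, 0.1]
opening: 85.4
```

```bash
python3 -c "
from h import *
o=to([454.3,261,231])"
```

```text
t 2.58 tcp [440.7 312.7 230.9] F [0.48 0.15 0.1 ] open 85.4 units [-2.14 -0.   -0.11]
```

move_arm([
  [-1,0,-0.05,0,100],
  [-1,0,-0.05,0,100],
  [-0.3,0,0,0,100],
  [0,0,0,0,100],
])

```text
t: 3.08
ee_pos: [455.9, 254.2, 231.1]
tool_rot: [0.446, 0.549, -0.548, -0.446]
ft_force: [0.3, 0.1, 0.1]
opening: 85.8
```

```bash
python3 - <<'E'
from h import *
o=to([454.3,261,43])
im=ctrl.snapshot("top");cv2.imwrite("pics/t1.png",cv2.resize(im[100:280,80:320,::-1],None,fx=3,fy=3,interpolation=2))
im=ctrl.snapshot("side");cv2.imwrite("pics/s1.png",cv2.resize(im[120:290,150:350,::-1],None,fx=3,fy=3,interpolation=2))
E
```

```text
t 3.08 tcp [455.9 254.2 231.1] F [0.28 0.08 0.05] open 85.8 units [0.28 7.52 0.01]
```

View pics/s1.png

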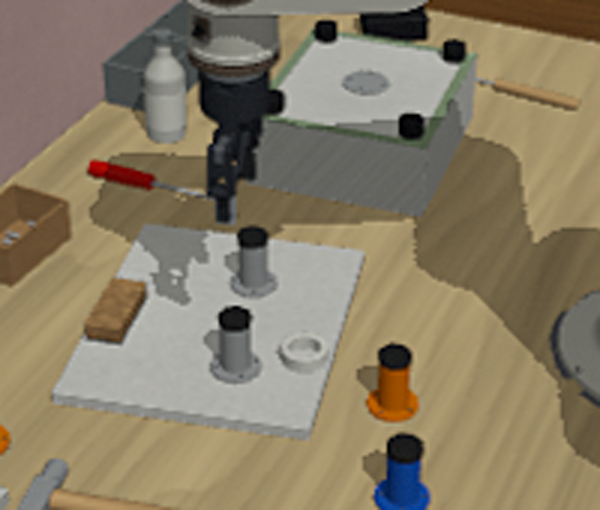

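Side view: both feet are clear, with glides at crop (235,318) and (252,238). The plate is visible at crop (365,82), which is pixel (271.7,147.3). The gripper hangs above the left foot.

```bash
python3 - <<'E'
from h import *
print("plate",tri((339.06,177.33),(271.7,147.3)))
for w,X in(("L",[454.5,261]),("R",[507.5,104.2])):
    Z=[[X[0],X[1],z] for z in(18,94)]; print(w,((proj(Z,"side")-[150,120])*3).round(1).tolist())
E
```

```text
plate [ 518.32202403 -295.32387733  111.17359189]
L [[235.2, 365.4], [234.3, 313.1]]
R [[252.3, 283.1], [251.8, 233.0]]
```

move_arm([
  [0.25,1,0,0,100],
  [0,1,0,0,100],
  [0,1,0,0,100],
  [0,0.8,0,0,100],
  [0,0,0,0,100],
])

```text
t: 3.8
ee_pos: [453.4, 265.1, 133.6]
tool_rot: [0.445, 0.55, -0.549, -0.445]
ft_force: [0.8, 1.2, 1.0]
opening: 85.4
```

```bash
python3 - <<'E'
from h import *
o=to([454.5,261,43])
im=ctrl.snapshot("side");cv2.imwrite("pics/s2.png",cv2.resize(im[150:270,180:300,::-1],None,fx=5,fy=5,interpolation=2))
E
```

```text
t 3.8 tcp [453.4 265.1 133.6] F [0.83 1.17 0.99] open 85.4 units [-0.18  3.62 -0.01]
```

View pics/s2.png

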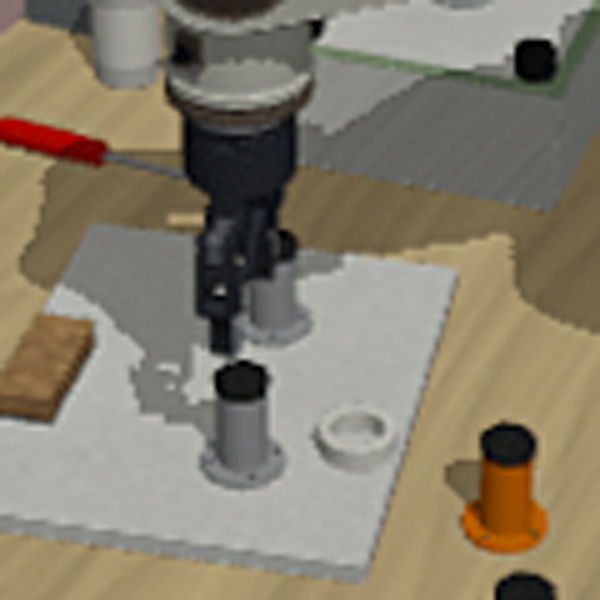

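```bash
python3 - <<'E'
from h import *
o=ctrl.get_obs();p=np.array(o['ee_pos']);R=Ro.from_quat(o['tool_rot']).as_matrix()
up=-R[:,1]
for s in(-48,0,48): print(s,((proj([p+R[:,0]*s+up*13],"side")-[180,150])*5).round(0))
print(((proj([[454.5,261,94],[454.5,261,18],[507.5,104.2,94]],"side")-[180,150])*5).round(0))
# foot L at crop (241,372) top centre of glide
for L in((241,372),(242,470)): print(plane((L[0]/5+180,L[1]/5+150),94 if L[1]<400 else 21,"side"))
im=ctrl.snapshot("top");cv2.imwrite("pics/t2.png",cv2.resize(im[130:250,120:280,::-1],None,fx=4,fy=4,interpolation=2))
E
```

```text
-48 [[255. 272.]]
0 [[237. 311.]]
48 [[219. 353.]]
[[240. 372.]
 [242. 459.]
 [270. 238.]]
[454.11001796 260.99264695  94.        ]
[447.55781047 275.18432809  21.        ]
```

View pics/t2.png

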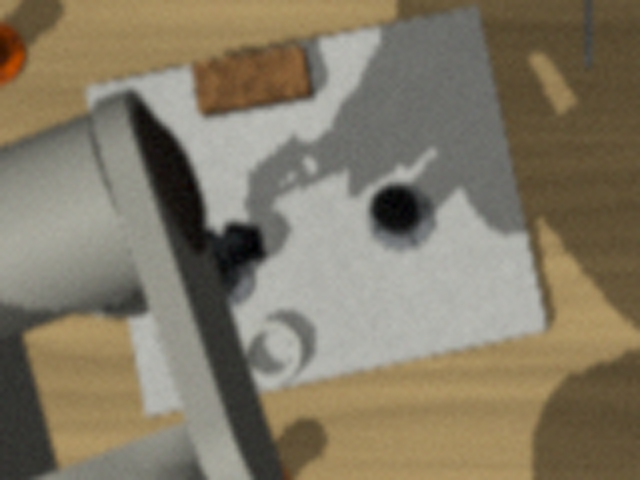

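The side view agrees with the triangulated foot: the glide is at crop (240,372), exactly where it was predicted. Lowering.

move_arm([
  [-0.15,0.6,0,0,100],
  [0,0.8,0,0,100],
  [0,0.8,0,0,100],
  [0,0.4,0,0,100],
  [0,0,0,0,100],
])

```text
t: 4.53
ee_pos: [456.5, 261.7, 69.2]
tool_rot: [0.446, 0.552, -0.547, -0.444]
ft_force: [-0.3, -0.4, 0.1]
opening: 85.3
```

```bash
python3 - <<'E'
from h import *
o=to([454.5,261,43])
E
```

```text
t 4.53 tcp [456.5 261.7  69.2] F [-0.28 -0.38  0.09] open 85.3 units [-0.01  1.05  0.09]
```

move_arm([
  [0,0.6,0.1,0,100],
  [0,0.5,0,0,100],
  [0,0,0,0,100],
])

```text
t: 4.9
ee_pos: [454.5, 261.4, 40.7]
tool_rot: [0.446, 0.553, -0.547, -0.444]
ft_force: [0.4, 0.1, 0.1]
opening: 85.5
```

```bash
python3 - <<'E'
from h import *
o=to([454.5,261,43]);print(Ro.from_quat(o['tool_rot']).as_matrix().round(3))
im=ctrl.snapshot("side");cv2.imwrite("pics/s3.png",cv2.resize(im[170:260,190:290,::-1],None,fx=6,fy=6,interpolation=2))
E
```

```text
t 4.9 tcp [454.5 261.4  40.7] F [0.39 0.15 0.09] open 85.5 units [-0.02 -0.09  0.  ]
[[-0.208  0.008 -0.978]
 [ 0.978  0.004 -0.208]
 [ 0.002 -1.    -0.009]]
```

View pics/s3.png

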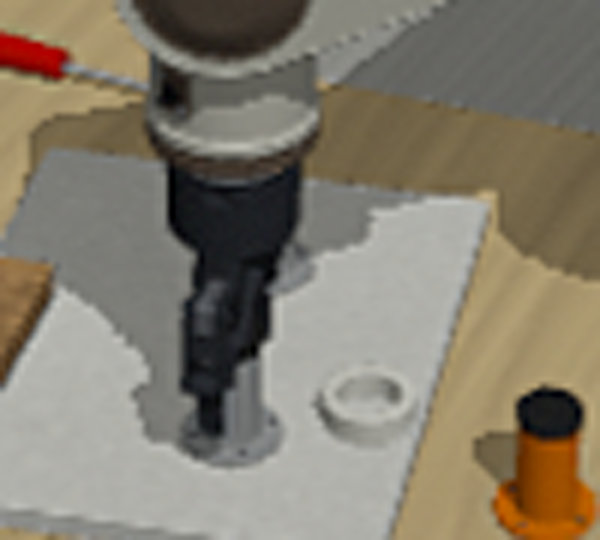

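The foot (stem at crop (243,400)) stands between the fingers, and the near finger is at (210,400). Closing; I record the force first.

move_arm([
  [0,0,0,0,25],
  [0,0,0,0,25],
  [0,0,0,0,25],
  [0,0,0,0,25],
], force=50)

```text
t: 5.45
ee_pos: [455.3, 261.7, 42.2]
tool_rot: [0.447, 0.553, -0.546, -0.443]
ft_force: [0.3, -0.4, -2.7]
opening: 35.6
```

```bash
python3 - <<'E'
from h import *
o=to([454.5,261,43])
E
```

```text
t 5.45 tcp [455.3 261.7  42.2] F [ 0.27 -0.43 -2.75] open 35.6 units [-0.02 -0.03  0.04]
```

move_arm([
  [0,0,0,0,20],
  [0,-0.3,0,0,20],
  [0,-0.6,0,0,20],
  [0,-0.7,0,0,20],
  [0,-0.7,0,0,20],
])

```text
t: 6.08
ee_pos: [454.2, 261.3, 102.9]
tool_rot: [0.446, 0.553, -0.546, -0.443]
ft_force: [-0.1, -0.2, -2.2]
opening: 35.2
```

move_arm([
  [0,-0.7,0,0,20],
  [0,-0.5,0,0,20],
  [0,0,0,0,20],
  [0,0,0,0,20],
  [0,0,0,0,20],
])

```text
t: 6.7
ee_pos: [454.2, 261.2, 136.9]
tool_rot: [0.447, 0.554, -0.545, -0.443]
ft_force: [0.0, 0.6, -3.2]
opening: 35.5
```

```bash
python3 - <<'E'
from h import *
o=to([454.5,261,43])
im=ctrl.snapshot("side");cv2.imwrite("pics/s4.png",cv2.resize(im[150:260,190:290,::-1],None,fx=5,fy=5,interpolation=2))
f=[]
for i in range(4):
    ctrl.snapshot("side");f.append(ctrl.get_obs()['ft_force'])
print(np.round(f,2),ctrl.get_obs()['torque'])
E
```

```text
t 6.7 tcp [454.2 261.2 136.9] F [ 0.02  0.58 -3.2 ] open 35.5 units [-0.02  3.76  0.04]
[[ 0.04  0.08 -2.17]
 [-0.34  0.53 -1.49]
 [-0.04 -0.37 -2.6 ]
 [-0.67 -0.09 -1.93]] [-0.00582866  0.0066643   0.03399819]
```

View pics/s4.png

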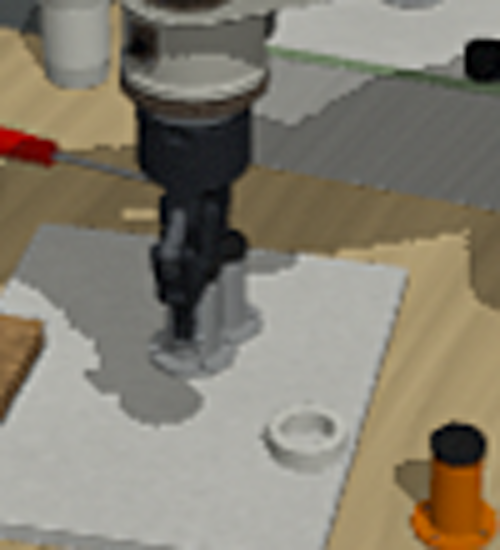

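The left foot is lifted upright, clear of the panel, with its shadow detached. The wrench shows about 2.3 N, so it is probably the hollow one. Setting it back.

move_arm([
  [0,0.5,0,0,20],
  [0,0.8,0,0,20],
  [0,0.8,0,0,20],
  [0,0.6,0,0,20],
  [0,0,0,0,20],
])

```text
t: 7.58
ee_pos: [454.4, 261.4, 64.5]
tool_rot: [0.447, 0.553, -0.546, -0.443]
ft_force: [-0.6, 0.1, -1.4]
opening: 35.3
```

```bash
python3 - <<'E'
from h import *
o=to([455.3,261.7,42])
E
```

```text
t 7.58 tcp [454.4 261.4  64.5] F [-0.59  0.14 -1.37] open 35.3 units [ 0.    0.9  -0.03]
```

move_arm([
  [0,0.4,0,0,20],
  [0,0.3,0,0,20],
  [0,0.1,0,0,20],
  [0,0,0,0,20],
])

```text
t: 8.07
ee_pos: [455.3, 261.8, 44.3]
tool_rot: [0.447, 0.554, -0.545, -0.443]
ft_force: [-0.2, -0.3, -2.0]
opening: 35.4
```

```bash
python3 - <<'E'
from h import *
o=to([455.3,261.7,42])
E
```

```text
t 8.07 tcp [455.3 261.8  44.3] F [-0.15 -0.27 -2.02] open 35.4 units [-0.    0.09 -0.  ]
```

move_arm([
  [0,0.08,0,0,20],
  [0,0.04,0,0,20],
  [0,0.04,0,0,20],
])

```text
t: 8.45
ee_pos: [456.0, 262.1, 41.9]
tool_rot: [0.447, 0.554, -0.545, -0.442]
ft_force: [-5.6, -1.2, 15.7]
opening: 35.4
```

It touches the panel (the wrist force went from -2 to +16 N). Easing off and opening.

move_arm([
  [0,-0.03,0,0,20],
  [0,0,0,0,100],
  [0,0,0,0,100],
  [0,0,0,0,100],
  [0,0,0,0,100],
])

```text
t: 9.07
ee_pos: [456.4, 262.3, 43.2]
tool_rot: [0.448, 0.555, -0.544, -0.442]
ft_force: [0.2, 0.4, -0.7]
opening: 85.5
```

```bash
python3 - <<'E'
from h import *
o=to([455.3,261.7,150])
im=ctrl.snapshot("side");cv2.imwrite("pics/s5.png",cv2.resize(im[150:260,190:290,::-1],None,fx=5,fy=5,interpolation=2))
E
```

```text
t 9.07 tcp [456.4 262.3  43.2] F [ 0.21  0.36 -0.68] open 85.5 units [ 0.   -4.27 -0.02]
```

View pics/s5.png

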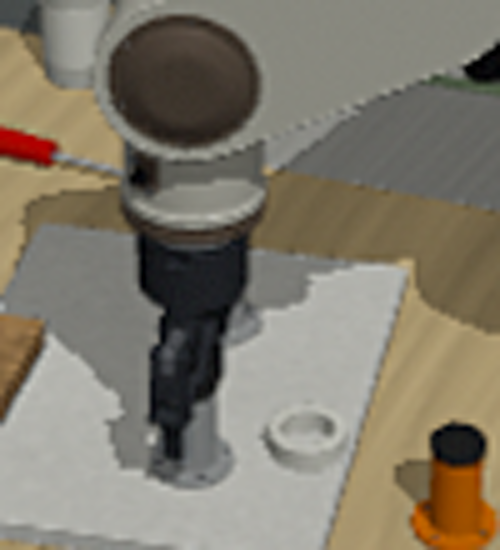

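The left foot stands upright at its spot with the fingers open. Straight up, then to the right foot.

move_arm([
  [0,-0.5,0,0,100],
  [0,-0.9,0,0,100],
  [0,-1,0,0,100],
  [0,-1,0,0,100],
  [0,-1,0,0,100],
])

```text
t: 9.75
ee_pos: [454.0, 261.2, 158.4]
tool_rot: [0.447, 0.554, -0.545, -0.443]
ft_force: [0.2, 0.6, -0.6]
opening: 85.2
```

```bash
python3 - <<'E'
from h import *
o=to([507.7,104.2,175]);print(Ro.from_quat(o['tool_rot']).as_matrix().round(3))
im=ctrl.snapshot("side");cv2.imwrite("pics/s6.png",cv2.resize(im[150:260,190:290,::-1],None,fx=5,fy=5,interpolation=2))
E
```

```text
t 9.75 tcp [454.  261.2 158.4] F [ 0.18  0.55 -0.56] open 85.2 units [-6.59 -0.67 -0.8 ]
[[-0.208  0.014 -0.978]
 [ 0.978  0.006 -0.208]
 [ 0.003 -1.    -0.015]]
```

View pics/s6.png

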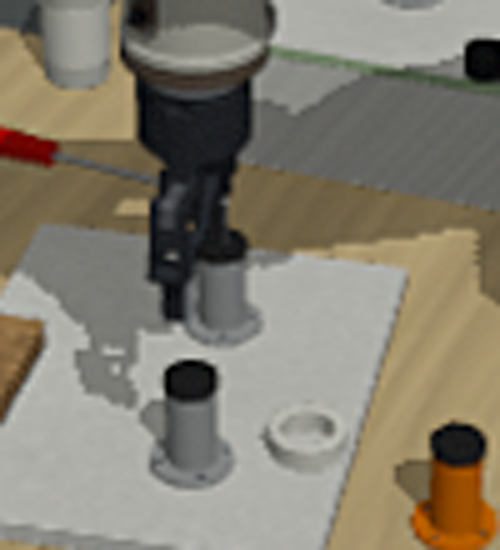

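The left foot stands at crop (190,372), full pixel (228,224.4), the same as before the lift. On to the right foot.

move_arm([
  [-1,-0.2,-0.1,0,100],
  [-1,-0.2,-0.15,0,100],
  [-1,-0.1,-0.15,0,100],
  [-1,0,-0.15,0,100],
  [-1,0,-0.15,0,100],
])

```text
t: 10.42
ee_pos: [499.1, 141.1, 180.2]
tool_rot: [0.448, 0.558, -0.542, -0.44]
ft_force: [0.1, -0.5, -0.5]
opening: 85.0
```

move_arm([
  [-0.9,0,-0.1,0,100],
  [-0.4,0,0,0,100],
  [0,0,0,0,100],
])

```text
t: 10.8
ee_pos: [509.0, 107.9, 181.9]
tool_rot: [0.449, 0.558, -0.541, -0.44]
ft_force: [-0.5, 1.4, 0.4]
opening: 85.6
```

```bash
python3 - <<'E'
from h import *
o=to([507.7,104.2,42.5]);print(Ro.from_quat(o['tool_rot']).as_matrix().round(3))
E
```

```text
t 10.8 tcp [509.  107.9 181.9] F [-0.46  1.38  0.41] open 85.6 units [-0.16  5.57  0.23]
[[-0.209  0.025 -0.977]
 [ 0.978  0.01  -0.209]
 [ 0.004 -1.    -0.027]]
```

move_arm([
  [-0.15,0.8,0.2,0,100],
  [0,1,0,0,100],
  [0,1,0,0,100],
  [0,0.6,0,0,100],
  [0,0,0,0,100],
])

```text
t: 11.42
ee_pos: [506.5, 107.4, 96.1]
tool_rot: [0.449, 0.56, -0.541, -0.439]
ft_force: [0.0, -0.1, -0.0]
opening: 85.3
```

```bash
python3 - <<'E'
from h import *
o=to([507.7,104.2,42.5])
im=ctrl.snapshot("side");cv2.imwrite("pics/s7.png",cv2.resize(im[150:260,190:290,::-1],None,fx=5,fy=5,interpolation=2))
im=ctrl.snapshot("top");cv2.imwrite("pics/t7.png",cv2.resize(im[130:250,120:280,::-1],None,fx=4,fy=4,interpolation=2))
E
```

```text
t 11.43 tcp [506.5 107.4  96.1] F [ 0.04 -0.09 -0.03] open 85.3 units [-0.15  2.14  0.04]
```

View pics/s7.png

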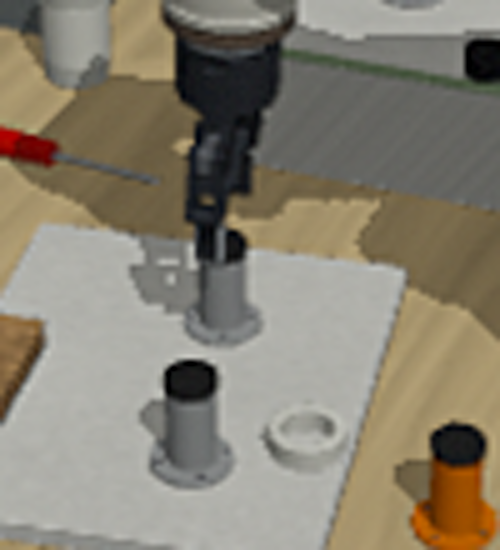

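View pics/t7.png

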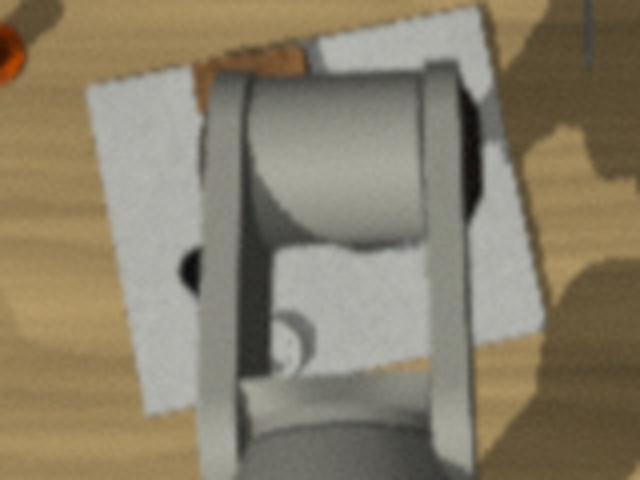

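The fingers straddle the right glide at crop (227,245), and the left foot at (190,380) is untouched. The top view is blocked by the arm.

move_arm([
  [-0.15,0.6,0,0,100],
  [0,0.7,0,0,100],
  [0,0.4,0,0,100],
  [0,0,0,0,100],
])

```text
t: 12.02
ee_pos: [510.4, 103.6, 54.1]
tool_rot: [0.45, 0.561, -0.54, -0.437]
ft_force: [-0.4, 0.2, -0.0]
opening: 85.3
```

```bash
python3 - <<'E'
from h import *
o=to([507.7,104.2,42.5])
E
```

```text
t 12.03 tcp [510.4 103.6  54.1] F [-0.4   0.19 -0.01] open 85.3 units [0.04 0.46 0.11]
```

move_arm([
  [0,0.4,0.1,0,100],
  [0,0.05,0,0,100],
  [0,0,0,0,25],
  [0,0,0,0,25],
  [0,0,0,0,25],
])

```text
t: 12.65
ee_pos: [508.9, 103.2, 43.3]
tool_rot: [0.451, 0.561, -0.54, -0.437]
ft_force: [-0.5, -0.6, -0.3]
opening: 36.0
```

move_arm([
  [0,0,0,0,20],
  [0,0,0,0,20],
])

```text
t: 12.9
ee_pos: [508.8, 103.1, 43.3]
tool_rot: [0.451, 0.561, -0.54, -0.437]
ft_force: [0.2, -0.5, -1.0]
opening: 36.2
```

```bash
python3 - <<'E'
from h import *
o=to([507.7,104.2,42.5]);print(Ro.from_quat(o['tool_rot']).as_matrix().round(3))
E
```

```text
t 12.9 tcp [508.8 103.1  43.3] F [ 0.22 -0.48 -0.98] open 36.2 units [0.05 0.03 0.04]
[[-0.212  0.034 -0.977]
 [ 0.977  0.011 -0.212]
 [ 0.004 -0.999 -0.036]]
```

Gripped at 36 mm. Lifting.

move_arm([
  [0,-0.3,0,0,20],
  [0,-0.6,0,0,20],
  [0,-0.7,0,0,20],
  [0,-0.7,0,0,20],
  [0,-0.7,0,0,20],
])

```text
t: 13.52
ee_pos: [505.2, 102.3, 122.3]
tool_rot: [0.45, 0.561, -0.54, -0.438]
ft_force: [0.9, 0.9, -5.0]
opening: 36.2
```

move_arm([
  [0,-0.5,0,0,20],
  [0,0,0,0,20],
  [0,0,0,0,20],
  [0,0,0,0,20],
])

```text
t: 14.02
ee_pos: [504.8, 102.1, 136.8]
tool_rot: [0.451, 0.561, -0.54, -0.437]
ft_force: [-0.5, 0.0, -4.2]
opening: 36.0
```

```bash
python3 - <<'E'
from h import *
o=to([507.7,104.2,42.5]);print(Ro.from_quat(o['tool_rot']).as_matrix().round(3))
im=ctrl.snapshot("side");cv2.imwrite("pics/s8.png",cv2.resize(im[150:260,190:290,::-1],None,fx=5,fy=5,interpolation=2))
f=[]
for i in range(5):
    ctrl.snapshot("side");f.append(ctrl.get_obs()['ft_force'])
print(np.round(f,2),np.mean(f,0))
E
```

```text
t 14.03 tcp [504.8 102.1 136.8] F [-0.45  0.05 -4.2 ] open 36.0 units [0.04 3.77 0.  ]
[[-0.212  0.034 -0.977]
 [ 0.977  0.011 -0.212]
 [ 0.004 -0.999 -0.035]]
[[-0.29 -0.3  -4.68]
 [ 0.38  0.61 -4.76]
 [ 0.29 -0.37 -3.94]
 [ 0.27 -0.82 -5.26]
 [ 1.16 -0.57 -5.97]] [ 0.36367927 -0.29163252 -4.92073701]
```

View pics/s8.png

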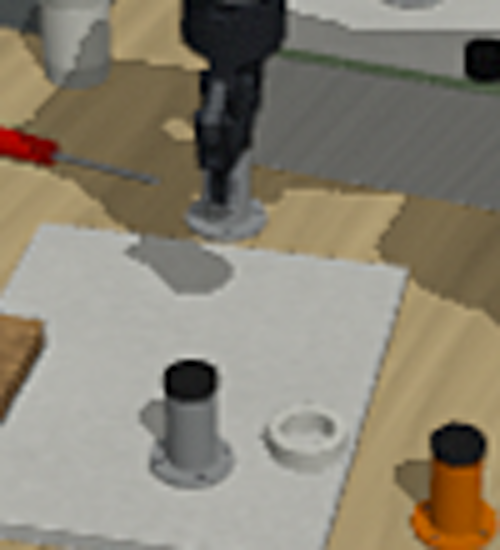

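The right foot weighs about 4.9 N against about 2.2 N for the left, so the right one is the solid foot. It is upright in the fingers, and the left one stands on its spot. Up, then across to the plate.

move_arm([
  [0,-0.6,0,0,20],
  [0,-0.8,0,0,20],
  [-0.2,-0.8,0,0,20],
  [-0.5,-0.8,0.1,0,20],
  [-0.7,-0.3,0.1,0,20],
])

```text
t: 14.95
ee_pos: [504.5, 65.7, 225.5]
tool_rot: [0.451, 0.562, -0.54, -0.436]
ft_force: [0.5, 1.1, -5.1]
opening: 36.2
```

```bash
python3 - <<'E'
from h import *
o=to([519,-294,215]);print(Ro.from_quat(o['tool_rot']).as_matrix().round(3))
E
```

```text
t 14.95 tcp [504.5  65.7 225.5] F [ 0.55  1.07 -5.14] open 36.2 units [-14.18   0.28   2.52]
[[-0.214  0.036 -0.976]
 [ 0.977  0.011 -0.213]
 [ 0.003 -0.999 -0.037]]
```

move_arm([
  [-0.8,0,0.15,0,20],
  [-0.8,0,0.15,0,20],
  [-0.8,0,0.15,0,20],
  [-0.8,0,0.15,0,20],
  [-0.8,0,0.15,0,20],
])

```text
t: 15.58
ee_pos: [507.3, -42.1, 225.7]
tool_rot: [0.451, 0.562, -0.539, -0.436]
ft_force: [0.8, -0.5, -4.6]
opening: 35.8
```

move_arm([
  [-0.8,0,0.15,0,20],
  [-0.8,0,0.15,0,20],
  [-0.8,0,0.15,0,20],
  [-0.8,0,0.15,0,20],
  [-0.8,0,0.15,0,20],
])

```text
t: 16.2
ee_pos: [508.7, -150.5, 224.7]
tool_rot: [0.451, 0.561, -0.539, -0.437]
ft_force: [-0.2, -0.4, -5.5]
opening: 35.8
```

```bash
python3 - <<'E'
from h import *
o=to([519,-294,215]);print(Ro.from_quat(o['tool_rot']).as_matrix().round(3))
E
```

```text
t 16.2 tcp [ 508.7 -150.5  224.7] F [-0.15 -0.43 -5.47] open 35.8 units [-5.7   0.34  0.82]
[[-0.211  0.036 -0.977]
 [ 0.977  0.011 -0.211]
 [ 0.003 -0.999 -0.037]]
```

move_arm([
  [-0.8,0,0.12,0,20],
  [-0.8,0,0.12,0,20],
  [-0.8,0,0.12,0,20],
  [-0.8,0,0.12,0,20],
  [-0.8,0,0.12,0,20],
])

```text
t: 16.82
ee_pos: [515.0, -258.5, 223.8]
tool_rot: [0.452, 0.561, -0.539, -0.437]
ft_force: [0.5, -0.3, -3.8]
opening: 36.2
```

move_arm([
  [-0.7,0,0,0,20],
  [-0.4,0,0,0,20],
  [0,0,0,0,20],
])

```text
t: 17.2
ee_pos: [521.2, -288.6, 223.1]
tool_rot: [0.452, 0.561, -0.539, -0.438]
ft_force: [-0.6, -0.1, -4.6]
opening: 36.0
```

```bash
python3 - <<'E'
from h import *
o=to([519,-294,178]);print(Ro.from_quat(o['tool_rot']).as_matrix().round(3))
for n in("side","top"):
    im=ctrl.snapshot(n);cv2.imwrite(f"pics/{n}9.png",cv2.resize(im[100:250,150:400,::-1],None,fx=3,fy=3,interpolation=2))
E
```

```text
t 17.2 tcp [ 521.2 -288.6  223.1] F [-0.58 -0.06 -4.61] open 36.0 units [-0.2  1.8  0.2]
[[-0.209  0.035 -0.977]
 [ 0.978  0.011 -0.209]
 [ 0.004 -0.999 -0.036]]
```

View pics/side9.png

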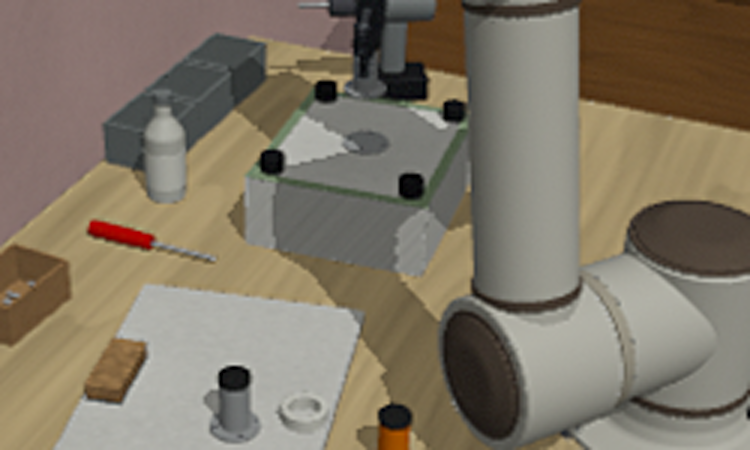

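View pics/top9.png

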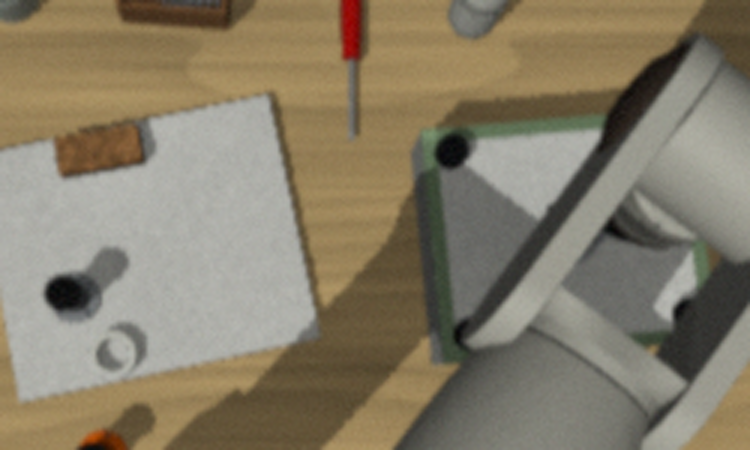

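In the side view the foot's flange (366,88) hangs straight above the plate (366,142). In the top view the left foot stands at (67,292), i.e. its original pixel. Lowering to about 40 mm above the plate.

move_arm([
  [-0.2,0.4,0.2,0,20],
  [0,0.5,0,0,20],
  [0,0.5,0,0,20],
  [0,0.4,0,0,20],
  [0,0,0,0,20],
])

```text
t: 17.92
ee_pos: [518.4, -291.9, 174.1]
tool_rot: [0.451, 0.561, -0.539, -0.437]
ft_force: [-0.7, 0.5, -4.5]
opening: 36.3
```

move_arm([
  [0,0,0,0,20],
  [0,0,0,0,20],
])

```text
t: 18.18
ee_pos: [518.6, -292.0, 174.7]
tool_rot: [0.451, 0.561, -0.539, -0.437]
ft_force: [-0.5, -0.5, -4.4]
opening: 35.9
```

```bash
python3 - <<'E'
from h import *
o=to([519,-294,178]);print(np.round(o['dq'],3))
im=ctrl.snapshot("side");cv2.imwrite(f"pics/side10.png",cv2.resize(im[95:175,225:325,::-1],None,fx=6,fy=6,interpolation=2))
p=np.array(o['ee_pos']);print("pred flange centre",((proj([[p[0],p[1],p[2]-25]],"side")-[225,95])*6),"plate",((proj([[519,-294,114]],"side")-[225,95])*6))
E
```

```text
t 18.18 tcp [ 518.6 -292.   174.7] F [-0.46 -0.48 -4.37] open 35.9 units [-0.08 -0.13 -0.  ]
[ 0.001 -0.002 -0.005 -0.     0.002  0.002]
pred flange centre [[278.71373828 267.73311909]] plate [[277.68985105 310.82081695]]
```

View pics/side10.png

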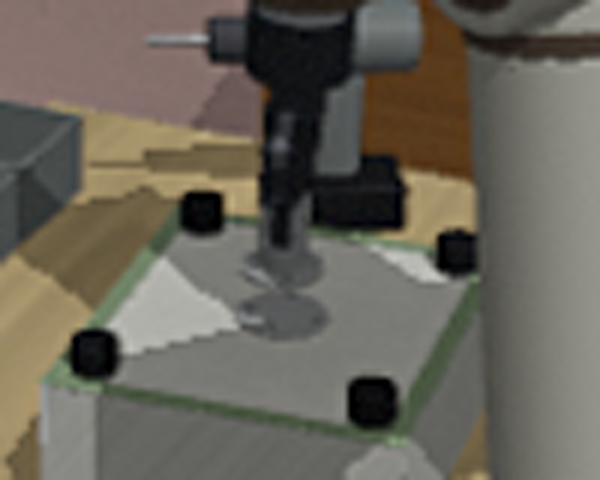

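The flange at (284,268) sits directly above the plate (285,315), with a gap of about 35 mm, and the foot is upright and still. Handing in.

```bash
python3 - <<'E'
from plant import ctrl
print(ctrl.finish_job())
E
```

```text
the job is handed in; nothing more can be done
None
```

The job is handed in, with the right foot, the solid one, held above the round steel plate; no verdict was reported.

- **Weighing:** I lifted the left foot about 95 mm, felt about 2.2 N and set it back on its spot. Then I lifted the right foot the same way and felt about 4.9 N.
- **Final hold:** At about 18 s of the 70 s limit, the right foot was upright and still within about 3 mm of the measured plate centre. Its underside was about 35 mm above the plate, worked out from the tool height. The side picture shows the flange straight above the plate.
- **Left foot:** In the side picture after it was set down, and in the top picture just before the final lowering, it stood upright at the same pixel as at the start. The fingers had opened fully and released it.

Some checks were weaker or disagreed slightly:
- **Plate position:** My estimates differed by up to about 3 mm. The two-view height came out at 111 mm against the stated 114 mm.
- **Top view:** The arm blocked it at the plate, so the final centring rests on the side view and the tool position.
- **Tool tilt:** The tool drifted to about 0.037 rad, of which under 0.01 rad came after gripping the right foot.
- **Set-down force:** Setting the left foot down briefly showed about 16 N at the wrist, so I eased off before letting go.

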